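Zero the batch counter click by click

ROBOT

A 6-joint arm with a two-finger parallel gripper is mounted at the origin on a cart in front of the work surface, level with it; the furniture and walls round the work are solid. World frame = base frame: x ahead of the robot, y to its left, z up, the work surface at z = 0. Lengths are in mm, angles in rad, forces in N, time in s.
With the tool pointing down it reaches from about 350 to 950 mm from the base axis. Payload 17.4 kg.
Tool frame: the origin (TCP) lies on the front face of the gripper's body, between the roots of the fingers; the fingertips stand 84 mm ahead of it and the grasp point (between the pads) lies 65 mm ahead of it; z points along the fingers, y is the line along which they close (so a half turn about z gives the same grasp; the last joint's range is limited). The gripper opens to 93 mm and grips with 3 to 60 N. Pads are 15 mm wide; open, the fingers measure 128 mm over their backs; the gripper's body (75 mm by 188 mm) begins 65 mm behind the grasp point.
Start: joints at [1.123, 0.116, 1.442, -0, 1.584, -0.038], TCP at [268.946, 619.113, 302.746] pointing down, gripper open.
Joint ranges: [-2.83, 2.83], [-0.83, 2.19], [0.07, 2.5], [-1.14, 4.28], [0.01, 3], [-2.97, 2.97]. Speed limits (rad/s): [1.89, 1.89, 2.22, 3.14, 3.14, 3.14].

INTERFACE

Orientations are given as a unit quaternion [x, y, z, w].
In Python, from bench import manip gives the robot as it stands. Calls block until the motion is done:
- manip.movep(position, orientation): joint-space move of the TCP to a pose.
- manip.move_straight(position, vel=150, rotation=None, stop_force=None): straight line of the TCP; rotation=None keeps the orientation; vel is the mean speed in mm/s. With stop_force (N) it stops when the force on the tool has changed by that much, and returns True; else False.
- manip.goto_joints(angles): joint-space move.
- manip.move_gripper(opening): opening from 0.0 (shut) to 1.0 (fully open); the grip force is fixed at half the most; returns when the fingers have stopped.
- manip.sleep(seconds).
- manip.inverse_kinematics(position, orientation): joint angles nearest the present ones, or None.
- manip.sense(): the state.
- manip.grab_frame(name): name is "scene" or "side" or "wrist"; returns a dict with "img" (400x640x3 uint8, red, green, blue), "fov_y" (degrees; the focal length in pixels is half the picture's height over the tangent of half this angle, whatever the lens; pixels are square), "cx", "cy" (the principal point, pixels), "rvec" (rotation vector, rad) and "tvec" (3), from world to camera coordinates, as OpenCV has them; the wrist camera has in their place "tool_from_camera" (4x4, takes a point from camera to tool coordinates, whose origin is the TCP and whose axes are the flange's). Camera axes: x right, y down, z forward; pixel columns grow to the right and rows downward; lengths in mm; the calibration is good to about 2 mm. The wrist camera is an equidistant fisheye: a pixel r from the principal point sees the ray r / f radians off the axis. A picture is of the moment at which its call begins: read the wrist's pose just before it. There is no depth.
A pose or a line that the arm cannot do raises manip.MotionError and nothing moves.
- manip.job_done(): hands the job in; it is judged then, once.
The state is a dict: "time_s": time; "joints": joint angles; "joint_vel": joint speeds; "tau": joint torques, N m; "position": TCP position; "ee_rot": TCP orientation; "wrist_force": force on the tool from outside, world axes, zero at the start; "wrist_torque": the same for the moment, N m; "finger_gap": opening from 0.0 (shut) to 1.0 (fully open); "finger_force": force on a finger pad.
Only numpy, scipy, OpenCV 4.12 (cv2) and the standard library are available. Lean on these libraries where they do the work, as an engineer would, in place of code of your own. Each camera call takes 0.05 s, during which the arm holds its last target. There are 200 camera calls.

TASK

Bring the batch counter on the worktable back to zero: with a closed fingertip flick the edge of its star wheel clockwise (seen from above), click by click, until the tooth with the raised fin stands under the fixed pointer arm on top. Let the wheel settle for a moment at the last click before zero, then give the one last click, do not run past zero, and leave the wheel resting there. Only push the wheel: grasp nothing, and neither lift the counter, nor shove it along the table, nor disturb the things around it.

Things in the scene. Friction and masses are not known exactly. Their poses are not given: they have to be found in the camera images.
- counter: Loose bench counter, about 2.2 kg: grey round foot 140 mm across, 16 mm high; steel spindle; on its top, 76 to 84 mm above the table, a fixed dark pointer arm reaching 48 mm out from the axis. Origin: on the wheel's upright axis at table level. The pointer arm points along this body's +x; z is up. A spring roller and guide sit under the wheel on the -y side, below 47 mm, within 72 mm of the axis.
- wheel (a joint): Turn of the star wheel, rad: 0 = finned tooth under the pointer arm (zero), growing clockwise seen from above, no stops. It clicks: it rests every 0.785 rad (a tooth under the pointer); pushed over half a click (0.39 rad) it snaps on to the next rest by itself, pushed less it falls back. A tooth yields to about 2 to 6 N. It starts two, three or four clicks before zero (about -1.57, -2.36 or -3.14).
- wheel_hub (a point): Centre of the aluminium star wheel, on its axis, 60 mm above the table, half-way up the teeth. Hub radius 46 mm; eight equal round-ended teeth 16 mm wide, one every 45 degrees, reach 74 mm from the axis; hub and teeth are 52 to 68 mm above the table. The gaps between teeth are about 34 mm wide at 66 mm from the axis, open from above and outside. The point's +x points to the finned tooth.
- wheel_fin (a point): Middle of the top of the small black fin on one tooth (18 mm long along the tooth, 6 mm wide), 62 mm from the axis and 80 mm above the table; it turns with the wheel.
- pot_mid (a point): Bystander: white quart mixing pot, 130 mm across and 129 mm high; this point is in its middle, 65 mm above the table.
- dose_cup_2: Bystander: small clear cup, 52 mm across, 35 mm high; origin under its centre.
- masking_tape: Bystander: cream tape roll lying flat, 105 mm across, 25 mm high; origin under its centre.
- sanding_block: Bystander: sanding block, 62 x 115 x 31 mm; origin under its centre.
- white_carton: Bystander: small white carton, 55 x 130 x 50 mm; origin under its centre.
Not all that is in view belongs to the job. Of the things shaped like the counter, the grey one is meant.

How it is judged:
By the outcome, as a careful person would: the job done as asked, in the order asked, and still so for the second after the job is handed in, with the robot touching nothing.
It also fails if it takes over 64 s, if anything falls off the work surface, if the arm or the gripper's body presses on something with over 40 N, if the wrist force passes 120 N, or if a joint passes its speed limit or range.

## Working session

There is one attempt and no reset: what is moved stays moved. The work goes in short steps, each a Python script; the robot and the scene stay as the last script left them, time stands still between calls to the robot, and variables do not carry over. Pictures are saved under pics/ and viewed, at most 10 in all, crops included, and the job is handed in when it is done.

```bash
mkdir -p pics; ls; python3 - <<'E'
from bench import manip
import cv2
for n in ("scene","side"):
    f=manip.grab_frame(n); cv2.imwrite(f"pics/{n}0.png",f["img"][:,:,::-1])
    print(n,f["fov_y"],f["cx"],f["cy"],f["rvec"],f["tvec"])
s=manip.sense();print(s["time_s"],s["ee_rot"],s["finger_gap"])
E
```

```text
pics
scene 52.196080148763286 313.40257437352983 197.86237397995782 [ 2.196817   -0.96516502  0.38570195] [-325.29192104  410.95874572  635.53852838]
side 43.756823293286324 315.6332282626309 199.54253630877787 [ 2.33452249 -0.10521258  0.01604248] [-559.50443316  167.1505277   945.29366   ]
0.1 [ 2.03461269e-01  9.79082855e-01 -5.12738274e-04 -1.11884090e-04] 1.0001691723113872
```

View pics/scene0.png

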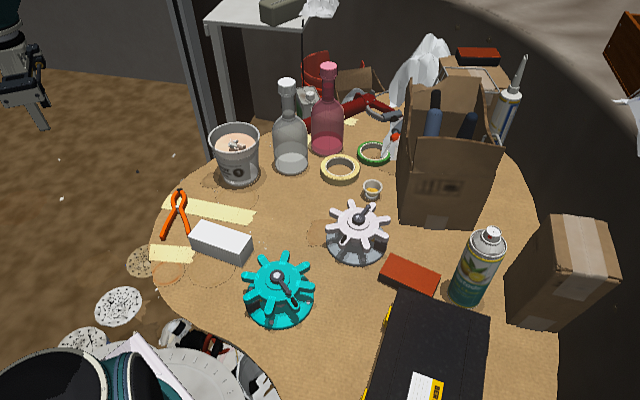

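View pics/side0.png

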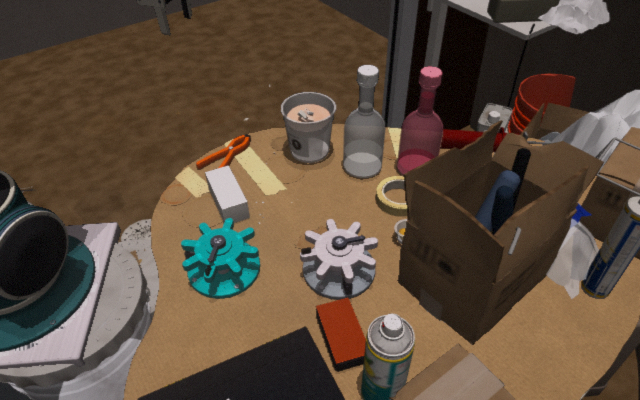

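The scene picture shows two things that could be the counter: a teal one at scene (279,285) / side (221,255), and a grey-white one at scene (357,230) / side (340,253). The description says grey, so I choose the second. I'll check it in a close crop.

```bash
python3 - <<'E'
import cv2,numpy as np
a=cv2.imread("pics/scene0.png")[185:275,310:410]; b=cv2.imread("pics/side0.png")[205:305,290:390]
a=cv2.resize(a,(400,360),interpolation=2); b=cv2.resize(b,(400,400),interpolation=2)
o=np.zeros((400,800,3),np.uint8);o[:360,:400]=a;o[:,400:]=b;cv2.imwrite("pics/crop0.png",o)
E
```

```text
(no output)
```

View pics/crop0.png

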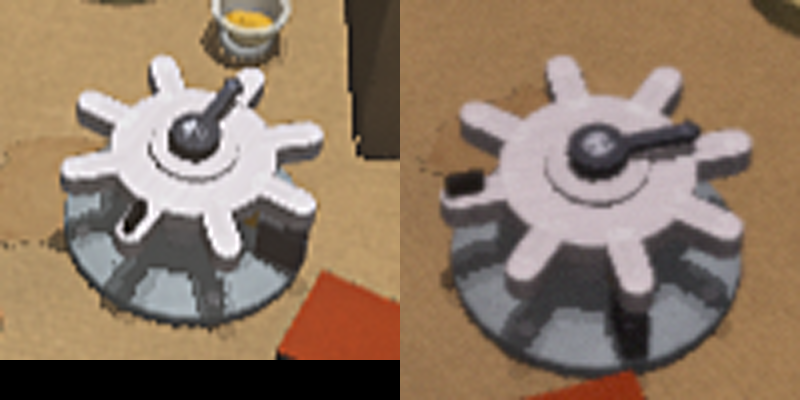

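The crop confirms a grey foot. The pointer tip is at scene (369,207), side (364,238). The fin is on the opposite tooth, at scene (344,237), side (306,250), so the wheel is about four clicks before zero. Next I triangulate.

```bash
cat > h.py <<'E'
import cv2,numpy as np
from bench import manip
def cam(n):
    f=manip.grab_frame(n);fl=200/np.tan(np.radians(f["fov_y"]/2))
    K=np.array([[fl,0,f["cx"]],[0,fl,f["cy"]],[0,0,1]]);R=cv2.Rodrigues(np.array(f["rvec"]))[0]
    return K,R,np.array(f["tvec"]),f["img"]
def onplane(c,p,z):
    K,R,t,_=c;d=R.T@np.linalg.solve(K,[*p,1]);o=-R.T@t
    return o+d*(z-o[2])/d[2]
def tri(a,b,p,q):
    P=[c[0]@np.c_[c[1],c[2]] for c in(a,b)]
    X=cv2.triangulatePoints(P[0],P[1],np.float64(p),np.float64(q))[:,0];return X[:3]/X[3]
E
python3 - <<'E'
from h import *
np.set_printoptions(precision=1,suppress=True)
a=cam("scene");b=cam("side")
for n,p,q,z in [("hub",(358.75,218.2),(339.25,241.75),84),("tip",(369,207),(363.75,237.75),80),("fin",(344.2,237.5),(305.75,250),80)]:
    print(n,tri(a,b,p,q),onplane(a,p,z),onplane(b,q,z))
for n,p,z in [("cup",(372,183),35),("tape",(340,164),25),("sand",(411,271),31),("carton",(223,236),50),("teal",(279,275),84),("bag base near L",(398,218),0),("bag near R",(487,228),0),("bag top L",(397,147),200)]: print(n,onplane(a,p,z))
for n,q,z in [("cup",(401,225),35),("sand",(342,318),31),("sprayfoot",(384,395),0),("spraytop",(393,322),190)]: print("side",n,onplane(b,q,z))
E
```

```text
hub [604.5 -17.7  82.4] [602.6 -19.2  84. ] [604.6 -18.4  84. ]
tip [650.2 -10.4  78.6] [646.9 -13.4  80. ] [650.7  -9.8  80. ]
fin [543.1 -28.5  80.3] [543.5 -28.2  80. ] [543.  -28.5  80. ]
cup [754.3  53.9  35. ]
tape [765.2 167.1  25. ]
sand [ 600.3 -162.8   31. ]
carton [388.9 183.2  50. ]
teal [387.3   3.   84. ]
bag base near L [729.8 -46.9   0. ]
bag near R [ 844.7 -219.6    0. ]
bag top L [727.6 -12.2 200. ]
side cup [737.7  56.   35. ]
side sand [ 595.4 -143.5   31. ]
side sprayfoot [ 647.2 -268.6    0. ]
side spraytop [ 647.  -257.1  190. ]
```

```bash
cat >> h.py <<'E'
from scipy.spatial.transform import Rotation as Ro
def quat(th,s):  # tool down, tool y = s*radial at angle th
    y=s*np.array([np.cos(th),np.sin(th),0]);z=np.array([0,0,-1.]);return Ro.from_matrix(np.c_[np.cross(y,z),y,z]).as_quat()
E
python3 - <<'E'
from h import *
np.set_printoptions(precision=2,suppress=True)
a=cam("scene")
for n,p in [("pot",(240,180)),("bottle",(291,170)),("red",(327,150))]: print(n,onplane(a,p,0))
C=np.array([604,-18])
for s in(1,-1):
  for d in(257,212,167,122,77):
    t=np.radians(d);u=np.array([np.cos(t),np.sin(t)])
    q=manip.inverse_kinematics([*(C+76*u),140],quat(t,s)); print(s,d,None if q is None else np.array(q))
manip.move_gripper(0.0); print(manip.sense()["finger_gap"],manip.sense()["time_s"])
E
```

```text
pot [559.83 339.79   0.  ]
bottle [679.32 267.69   0.  ]
red [809.86 252.19   0.  ]
1 257 [-0.2   0.03  1.8  -0.    1.31  1.6 ]
1 212 [-0.15 -0.08  1.91 -0.    1.31  2.43]
1 167 [-0.05 -0.11  1.94 -0.    1.31 -2.96]
1 122 [ 0.04 -0.03  1.86 -0.    1.31 -2.09]
1 77 [ 0.05  0.1   1.73 -0.    1.31 -1.29]
-1 257 [-0.2   0.03  1.8  -0.    1.31 -1.54]
-1 212 [-0.15 -0.08  1.91 -0.    1.31 -0.71]
-1 167 [-0.05 -0.11  1.94 -0.    1.31  0.18]
-1 122 [ 0.04 -0.03  1.86 -0.    1.31  1.05]
-1 77 [ 0.05  0.1   1.73 -0.    1.31  1.85]
0.002371785779492566 1.7
```

```bash
python3 - <<'E'
from h import *
C=np.array([604,-18])
t=np.radians(189.5);u=np.array([np.cos(t),np.sin(t)])
s=manip.sense();q=s["ee_rot"];p=np.array(s["position"])
manip.move_straight([p[0]*.74,p[1]*.74,340],vel=200)
manip.movep([*(C+110*u),250],quat(t,-1))
s=manip.sense();print(s["time_s"],s["position"],s["joints"])
f=manip.grab_frame("wrist");cv2.imwrite("pics/w1.png",f["img"][:,:,::-1])
T=np.array(f["tool_from_camera"]);print(T.round(3),f["fov_y"],f["cx"],f["cy"])
np.savez("w1.npz",T=T,p=s["position"],q=s["ee_rot"],fov=f["fov_y"],c=[f["cx"],f["cy"]])
E
```

```text
4.8417 [495.61077852 -35.50802585 250.13703233] [-1.22937443e-01 -2.62076532e-01  1.88434958e+00  1.63901653e-04
  1.51915130e+00 -2.89892149e-01]
[[  0.     -0.958  -0.288  80.385]
 [  1.      0.     -0.      0.121]
 [  0.     -0.288   0.958 -80.771]
 [  0.      0.      0.      1.   ]] 65.70646984690485 323.42628577314247 199.04594657567395
```

View pics/w1.png

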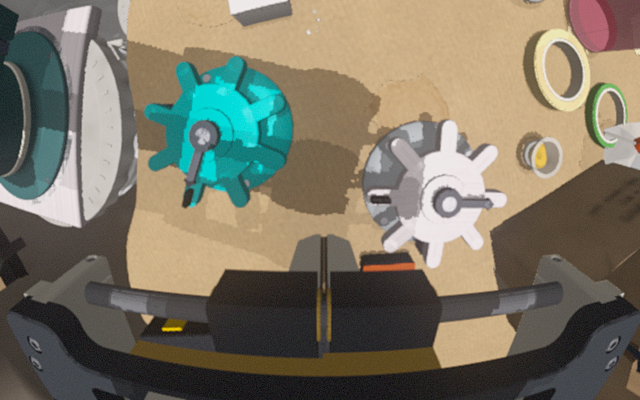

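The wrist view shows the grey counter with its axis cap at (450,203), pointer tip at (491,203) and fin at (381,199). I check these against the triangulated values.

```bash
cat >> h.py <<'E'
def wray(p,px,z,d):
    f=200/np.tan(np.radians(float(d["fov"])/2));v=np.array(px,float)-d["c"];r=np.hypot(*v);a=r/f
    c=np.array([*(v/r*np.sin(a)),np.cos(a)]);R=Ro.from_quat(d["q"]).as_matrix()
    o=R@d["T"][:3,3]+d["p"];w=R@d["T"][:3,:3]@c;return o+w*(z-o[2])/w[2]
E
python3 - <<'E'
from h import *
np.set_printoptions(precision=1,suppress=True)
d=np.load("w1.npz")
for n,px,z in [("hub",(450,203),84),("tip",(491,203),80),("fin",(381,199),80)]: print(n,wray(None,px,z,d))
tt=[(450,122),(492,150),(476,247),(432,267),(384,243),(370,198),(393,143)]
P=np.array([wray(None,p,68,d)[:2] for p in tt]);print(P)
from scipy.optimize import least_squares
r=least_squares(lambda x:np.hypot(*(P-x[:2]).T)-74,[604,-18]);print(r.x,r.fun)
print(np.degrees(np.arctan2(*(P-r.x).T[::-1])))
E
```

```text
hub [605.9 -14.4  84. ]
tip [651.5  -8.2  80. ]
fin [543.5 -22.4  80. ]
[[594.6  55. ]
 [644.5  40. ]
 [658.6 -58.8]
 [615.7 -86.7]
 [559.2 -67.4]
 [536.3 -26.3]
 [546.3  25.7]]
[605.8 -15.3] [-2.8 -6.5 -5.6 -1.9 -4.1 -3.7 -1.8]
[  99.1   55.   -39.5  -82.1 -131.8 -171.   145.4]
```

```bash
cat >> h.py <<'E'
C=np.array([605,-16.5]);A=8.8;RAD=76
def pose(deg,z,r=RAD):
    t=np.radians(deg);return [*(C+r*np.array([np.cos(t),np.sin(t)])),z],quat(t,-1)
def go(deg,z,vel,sf=None,r=RAD):
    p,q=pose(deg,z,r);h=manip.move_straight(p,vel=vel,rotation=q,stop_force=sf)
    s=manip.sense();print(deg,z,h,np.round(s["wrist_force"],1),round(s["time_s"],2));return h
E
python3 - <<'E'
from h import *
G=A+22.5+180
manip.movep(*pose(G,195))
if not go(G,140,60,8):
    ok=not go(G-22.5,140,40,25) and not go(G-45,140,40,25)
    manip.sleep(0.7);print(np.round(manip.sense()["wrist_force"],1))
    o=[]
    for n in("scene","side"):
        f=manip.grab_frame(n)["img"][:,:,::-1];c=f[185:285,310:410] if n=="scene" else f[205:305,290:390]
        o.append(cv2.resize(c,(400,400),interpolation=2))
    cv2.imwrite("pics/c2.png",np.hstack(o))
E
```

```text
211.3 140 False [ 1.1  0.2 -0.1] 6.43
188.8 140 False [ 0.8 -1.3  0.8] 7.33
166.3 140 False [ 0.5  0.4 -1.1] 8.22
[ 0.1  0.1 -0. ]
```

View pics/c2.png

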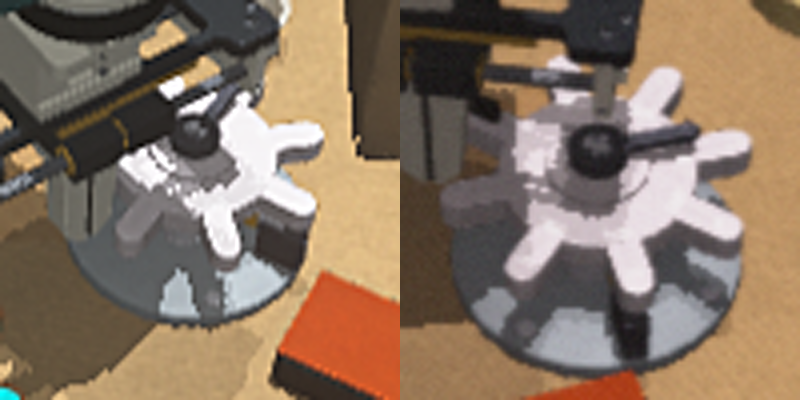

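The wheel has moved on one click: the tooth at the old fin position no longer carries a fin. The foot has not moved and the finger force is about 0. I do the second click, lift out, and verify.

```bash
python3 - <<'E'
from h import *
G=A+22.5+180
if not (go(G-67.5,140,40,25) or go(G-90,140,40,25)):
    manip.sleep(0.5);go(G-90,195,100);go(G-22.5,215,150,r=110)
    s=manip.sense();f=manip.grab_frame("wrist");cv2.imwrite("pics/w3.png",f["img"][:,:,::-1][60:320,300:600].repeat(2,0).repeat(2,1))
    np.savez("w3.npz",T=f["tool_from_camera"],p=s["position"],q=s["ee_rot"],fov=f["fov_y"],c=[f["cx"],f["cy"]])
E
```

```text
143.8 140 False [ 0.2 -0.6  0.3] 9.91
121.30000000000001 140 False [0.3 0.5 0.5] 10.8
121.30000000000001 195 False [ 0.3  0.9 -0.6] 12.0
188.8 215 False [ 0.2  0.4 -0.1] 13.32
```

View pics/w3.png

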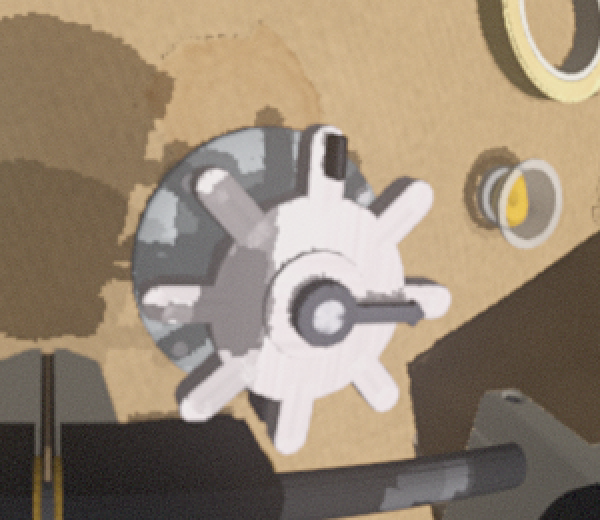

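The fin is now at crop (335,155), i.e. pixel (467,138), two teeth before the pointer, so two clicks remain. I'll check the axis position at crop (328,316), do the third click with a settle pause, and look.

```bash
python3 - <<'E'
from h import *
d=np.load("w3.npz");h=wray(None,(300+328/2,60+316/2),84,d);f=wray(None,(300+335/2,60+155/2),80,d)
print(h,f,np.hypot(*(f-h)[:2]),np.degrees(np.arctan2(*(f-h)[1::-1])))
if np.hypot(*(h[:2]-C))>4.5: raise SystemExit("moved?")
G=A+22.5+180
go(G,195,150)
if not go(G,140,60,8):
    ok=not go(G-22.5,140,40,25) and not go(G-45,140,40,25)
    manip.sleep(1.5)
    s=manip.sense();f=manip.grab_frame("wrist");cv2.imwrite("pics/w4.png",f["img"][:,:,::-1][60:320,300:600].repeat(2,0).repeat(2,1))
E
```

```text
[604.88584091 -15.14438222  84.        ] [592.97126864  46.00803319  80.        ] 62.302286821519026 101.02504834121976
211.3 195 False [-0.3  0.3  0.2] 13.92
211.3 140 False [-0.3  0.6  0.3] 14.98
188.8 140 False [ 1.3 -1.2  0.5] 15.88
166.3 140 False [-0.  -0.9 -0.1] 16.77
```

View pics/w4.png

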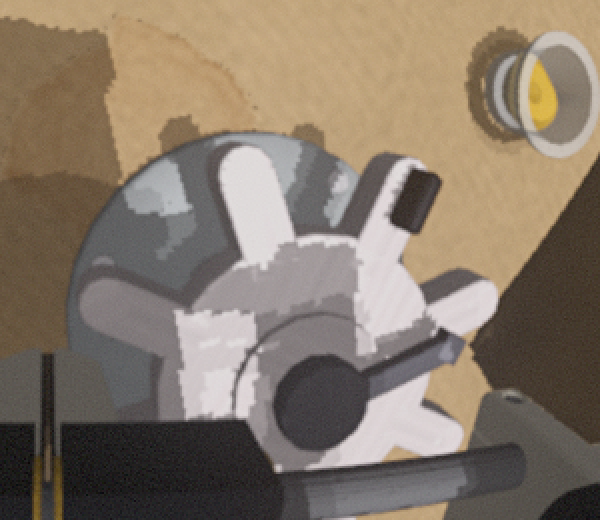

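The fin at crop (415,200) is one tooth before the pointer, whose tip is at (455,345), and the wheel is settled. I give the last click, then retreat and check.

```bash
python3 - <<'E'
from h import *
G=A+22.5+180
if not (go(G-67.5,140,40,25) or go(G-90,140,40,25)):
    manip.sleep(1.0);go(G-90,200,80);go(G-22.5,260,150,r=120);manip.sleep(1)
    f=manip.grab_frame("wrist");cv2.imwrite("pics/w5.png",f["img"][:,:,::-1][60:320,300:600].repeat(2,0).repeat(2,1))
E
```

```text
143.8 140 False [-0.3 -1.4  0.3] 19.21
121.30000000000001 140 False [-0.7 -0.3  0.7] 20.1
121.30000000000001 200 False [-0.1 -0.2 -0.5] 22.0
188.8 260 False [-0.2  0.9  1. ] 23.32
```

View pics/w5.png

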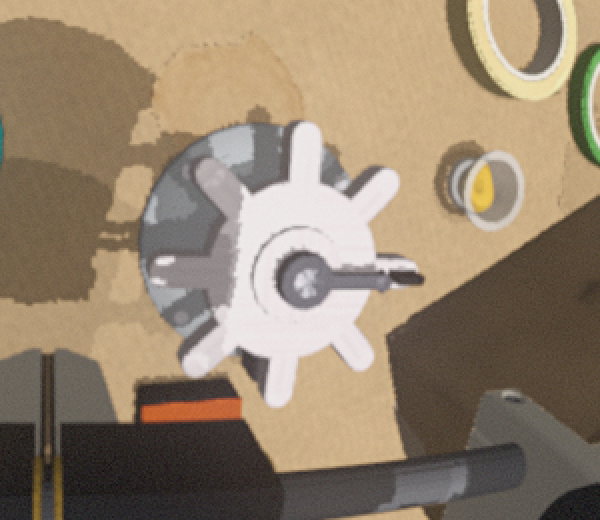

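The fin at crop (405,277) stands in line under the pointer, with the arm clear and the surroundings unchanged.

```bash
python3 -c "
from bench import manip
print(manip.job_done())"
```

```text
the job is handed in; nothing more can be done
None
```

I brought the grey counter to zero in four single clicks, with a settle pause before the last; the final picture shows the fin under the pointer and the arm clear, and I handed the job in at about 24 s (no verdict came back).

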